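Index the sample carousel to the reader

TASK

Turn the sample carousel by pushing gently on one of its upper spokes with a finger, until the tube with the yellow cap stands squarely in front of the window of the grey reading head, and leave it at rest there. Do not touch, lift or take out any of the tubes, do not squeeze the carousel, and leave the things around it where they are.

Things in the scene. Friction and masses are not known exactly. Their poses are not given: they have to be found in the camera images.
- stand: The fixed white foot of the carousel, a disc 168 mm across, 17 mm high, bolted down. Origin on the worktop, on the carousel's turning axis; z up; its x axis points from the turning axis to the grey reading head, an upright box 34 x 48 mm in plan, near face 87 mm from the axis, top 96 mm above the worktop. A black window 26 mm wide with a red line down its middle faces the axis.
- carousel: The turning part: white disc (radius 73 mm) with four tube cups 55 mm from the axis along its own +x, +y, -x, -y, and a post on the axis. Turns both ways, over a full turn, about the upright axis through its origin (20 mm above the worktop); z up. Friction about 0.1 N m: 1 to 2 N at a spoke turn it; it stays where left, without springing back or coasting.
- spoke_head (a point): Centre of the head on the post (radius 17 mm, top 179 mm above the worktop), on the axis, 167 mm above the worktop. Four level steel spokes 10 mm in diameter leave it at this height, at 45, 135, 225, 315 degrees from the carousel's x axis (between the tubes seen from above), bare from 17 to 83 mm out, each with a black end ball (18 mm) centred 92 mm out. They pass 45 mm above the tube caps.
- reading_spot (a point): The spot where a tube is read: 55 mm from the turning axis, straight in front of the middle of the reader's window, 80 mm above the worktop. Fixed to the stand.
- tube_yellow: Sample tube with a yellow cap, 13 mm in diameter (cap 16 mm) and 88 mm tall, loose in a cup of the carousel (42 mm deep, about 1.5 mm of play all round); which cup holds which tube varies. Origin at the centre of its round foot, 29 mm above the worktop; its cap's top is 117 mm above the worktop; z along the tube.
- tube_red: Sample tube with a red cap, 13 mm in diameter (cap 16 mm) and 88 mm tall, loose in a cup of the carousel (42 mm deep, about 1.5 mm of play all round); which cup holds which tube varies. Origin at the centre of its round foot, 29 mm above the worktop; its cap's top is 117 mm above the worktop; z along the tube.
- tube_blue: Sample tube with a blue cap, 13 mm in diameter (cap 16 mm) and 88 mm tall, loose in a cup of the carousel (42 mm deep, about 1.5 mm of play all round); which cup holds which tube varies. Origin at the centre of its round foot, 29 mm above the worktop; its cap's top is 117 mm above the worktop; z along the tube.
- tube_green: Sample tube with a green cap, 13 mm in diameter (cap 16 mm) and 88 mm tall, loose in a cup of the carousel (42 mm deep, about 1.5 mm of play all round); which cup holds which tube varies. Origin at the centre of its round foot, 29 mm above the worktop; its cap's top is 117 mm above the worktop; z along the tube.
- gel_blue: Bystander: small round blue bottle with a white cap, 43 mm across, 60 mm tall, origin at its underside. Leave alone.
- timer: Bystander: white wind-up timer with a grey knob, 66 x 66 x 48 mm, origin at its underside. Leave alone.
- marker: Bystander: red and white marker pen lying to the left of the carousel, 135 mm long, 17 mm thick, origin at its underside. Leave alone.

How it is judged (in metres and radians):
At the end, for the whole second after the job is handed in: The foot of the yellow-capped tube is within 8 mm (in plan) of the reading spot in front of the window, the carousel is at rest, and all four tubes stand fully seated (within 5 mm) and upright (within 0.2 rad) in their cups (horizontal distance between tube_yellow and reading_spot below 0.008 m and angular speed of carousel below 0.05 rad/s and z of each of tube_yellow, tube_red, tube_blue, tube_green in the frame of carousel below 0.014 m and angle between each of tube_yellow, tube_red, tube_blue, tube_green's own z axis and vertical below 0.2 rad); the robot touches nothing.
It fails at once if a tube is lifted more than 10 mm in its cup (z of any of tube_yellow, tube_red, tube_blue, tube_green in the frame of carousel above 0.019 m).
It fails at once if a tube is touched by the robot (more than 0.5 N) (contact force between any of the fingers, the arm and tube_yellow above 0.5 N or contact force between any of the fingers, the arm and tube_red above 0.5 N or contact force between any of the fingers, the arm and tube_blue above 0.5 N or contact force between any of the fingers, the arm and tube_green above 0.5 N).
It fails at once if the carousel is squeezed or pushed hard (more than 25 N from the fingers) (contact force between the fingers and carousel above 25 N).
It fails at once if a thing standing around is moved by more than 20 mm (distance of any of gel_blue, timer, marker from where it was at the start of the episode above 0.02 m).
It also fails if it takes over 64 s, if anything falls off the work surface, if the arm or the gripper's body presses on something with over 40 N, if the wrist force passes 120 N, or if a joint passes its speed limit or range.

ROBOT

A 7-joint arm with a two-finger parallel gripper is mounted at the origin on a cart in front of the work surface, level with it; the furniture and walls round the work are solid. World frame = base frame: x ahead of the robot, y to its left, z up, the work surface at z = 0. Lengths are in m, angles in degrees, forces in N, time in s.
With the tool pointing down it reaches from about 0.4 to 0.85 m from the base axis. Payload 4.5 kg.
Tool frame: the origin (TCP) lies at the centre of the arm's flange, where the gripper is bolted on; the fingertips stand 166 mm ahead of it and the grasp point (between the pads) lies 147 mm ahead of it; z points along the fingers, x is the direction in which the jaws open and shut, and the axes are right-handed (so a half turn about z gives the same grasp; the last joint's range is limited). The gripper opens to 88 mm and grips with 3 to 60 N. Pads are 18 mm wide; open, the fingers measure 123 mm over their backs; the gripper's body (75 mm by 187 mm) begins 45 mm behind the grasp point.
Start: joints at [79.229, 39.483, -11.15, 89.685, 9.013, 51.709, -12.324], TCP at [0.138, -0.61, 0.405] pointing down, gripper open.
Joint ranges: [-172.22, 172.22], [-26.19, 119.32], [-84.43, 86.54], [7.71, 146.69], [-57.33, 237.33], [2.42, 119.75], [-152.13, 152.13]. Speed limits (degrees/s): [147.25, 147.25, 180, 180, 180, 180, 180].

INTERFACE

Orientations are given as a 3x3 rotation matrix whose columns are the frame's x, y, z axes.
In Python, from cell import r gives the robot as it stands.
- The arm moves only by the tool arm_command, never from a script. Its argument "deltas" is a list of rows, each a list of 3 entries, a list of its own where there are three numbers: the shift along the world's x, y, z in units of 0.025 m (1.0 is 0.025 m), then the turn about the world's z in units of 5 degrees (1.0 is 5 degrees), then the closure, from 0 (fully open) to 1 (shut). In form: [[[x, y, z], spin, fingers], ...]. A call has exactly 8 rows; each row shifts and turns the commanded pose from where the row before left it; what a row does not reach is not made up. A row lasts 1/8 s, in which the tool goes at most 62.5 mm and 10.7 degrees, less where a joint would pass 70% of its speed; a pose out of reach is approached as far as the arm can. A call with a number of a shift or a turn outside -1 to 1 is refused whole. A call with a gripper value outside its range is refused whole. The fingers move at their own pace and stop on an object; "force" is the grip in N (left out, the last holds). Time passes only in rows, so rows that do not move let the fingers close, or fill a call up. It gives the time, the measured TCP pose, the force and the opening at its end, in the units of the state.
- r.sense(): the state, without advancing time (a new reading comes with each control period).
- r.read_camera(name): name is "scene" or "top"; returns a dict with "image" (384x512x3 uint8, red, green, blue), "camera_matrix" (3x3 intrinsics, pixels), "pose" (4x4, takes a point from camera to world coordinates). Camera axes: x right, y down, z forward; pixel columns grow to the right and rows downward; lengths in m; the calibration is good to about 2 mm. A picture is of the moment at which its call begins. There is no depth.
- r.sign_off(): hands the job in, once; it reports no verdict.
The state is a dict: "clock": time; "qpos": joint angles; "joint_velocities": joint speeds; "tau": joint torques, N m; "eef_pos": TCP position; "orientation": TCP orientation; "wrist_force": force on the tool from outside, world axes, zero at the start; "ft_torque": the same for the moment, N m; "gripper_width": finger opening in m.
Only numpy, scipy, OpenCV 4.12 (cv2) and the standard library are available. Lean on these libraries where they do the work, as an engineer would, in place of code of your own. Each camera call takes 0.05 s, during which the arm holds its last target. There are 200 camera calls.

## Working session

There is one attempt and no reset: what is moved stays moved. The work goes in short steps, Python scripts to look and compute and a tool call to move; the robot and the scene stay as the last step left them, time stands still between calls to the robot, and variables do not carry over. Pictures are saved under pics/ and viewed, about 8 in all and at most 12, crops included, and the job is handed in when it is done.

Besides the shell and the picture viewer there is one more tool, called after ">>>" by a JSON object that holds its "api" and its "payload". arm_command: Moves the arm, as the interface text tells. Shifts and turns lie within -1 to 1; 1 stands for 0.025 m of shift or 5 degrees of turn. Its arguments: {"type":"object","properties":{"deltas":{"type":"array"},"force":{"type":"number"}},"required":["deltas"]}

```bash
mkdir -p pics; cat > h.py <<'E'
import numpy as np, cv2
from cell import r
def look(n,f=None):
    c=r.read_camera(n)
    if f: cv2.imwrite('pics/'+f,c['image'][:,:,::-1])
    return c
def ray(c,u,v,z):
    K,P=c['camera_matrix'],np.array(c['pose'])
    d=P[:3,:3]@np.linalg.inv(K)@[u,v,1]; o=P[:3,3]
    return o+d*(z-o[2])/d[2]
def proj(c,p):
    P=np.linalg.inv(c['pose']); q=c['camera_matrix']@(P[:3,:3]@p+P[:3,3]); return q[:2]/q[2]
E
python3 - <<'E'
from h import *
for n in('top','scene'):
    c=look(n,n+'0.png'); print(n,np.round(c['pose'],3).tolist(),c['camera_matrix'].tolist())
s=r.sense(); print(s['clock'],s['eef_pos'],s['orientation'],s['gripper_width'])
E
```

```text
top [[-0.01, -0.994, 0.11, 0.401], [-1.0, 0.012, 0.02, -0.022], [-0.021, -0.11, -0.994, 1.156], [0.0, 0.0, 0.0, 1.0]] [[383.1545572477396, 0.0, 252.43211506807307], [0.0, 383.1545572477396, 196.2824663609498], [0.0, 0.0, 1.0]]
scene [[-0.715, -0.379, 0.588, -0.167], [-0.699, 0.383, -0.604, 0.709], [0.004, -0.843, -0.539, 0.755], [0.0, 0.0, 0.0, 1.0]] [[483.8401714749286, 0.0, 255.05502289762438], [0.0, 483.8401714749286, 187.42377392073683], [0.0, 0.0, 1.0]]
0.1 [ 0.13737858 -0.60941002  0.40399383] [[ 2.20019592e-01 -9.75495319e-01 -5.12216971e-04]
 [-9.75494074e-01 -2.20020133e-01  1.56612997e-03]
 [-1.64045050e-03  1.55085343e-04 -9.99998642e-01]] 0.08823573499239755
```

```bash
ls pics
```

```text
scene0.png
top0.png
```

View pics/top0.png

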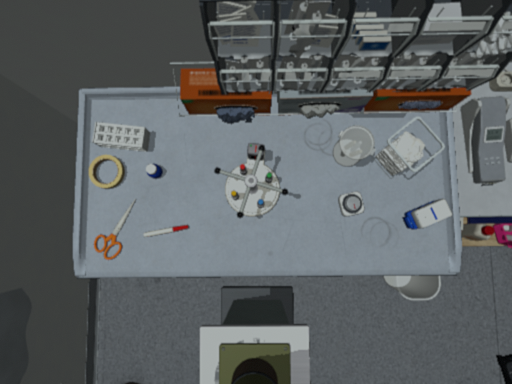

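View pics/scene0.png

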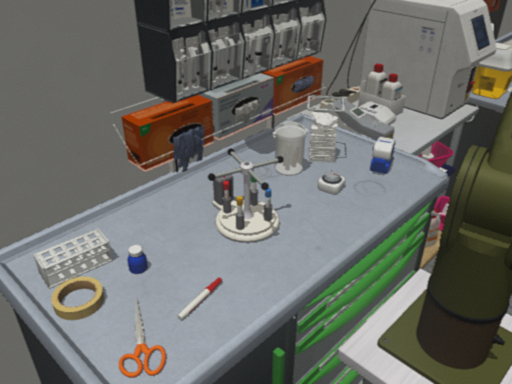

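The top view shows the carousel around pixel (251,185), the reading head around (255,150), the yellow cap near (235,195) and spoke ball ends at (217,171), (262,148), (285,192) and (240,214). The scene view agrees. Next I'll measure.

```bash
cat > m.py <<'E'
from h import *
def cent(m,c,box):
    k=np.zeros_like(m); u0,u1,v0,v1=box; k[v0:v1,u0:u1]=m[v0:v1,u0:u1]
    n,l,s,ce=cv2.connectedComponentsWithStats(k.astype(np.uint8))
    return sorted([(int(s[i,4]),*np.round(ce[i],1)) for i in range(1,n) if s[i,4]>5],reverse=True)[:6]
def hsvm(im):
    H=cv2.cvtColor(im,cv2.COLOR_RGB2HSV).astype(int); h,s,v=H[...,0],H[...,1],H[...,2]
    k=(s>130)&(v>70)
    return dict(yellow=k&(h>15)&(h<32),red=k&((h<8)|(h>172)),blue=k&(h>95)&(h<125),green=k&(h>45)&(h<85),black=(v<45))
E
python3 - <<'E'
from m import *
for n,box in(('top',(205,300,135,225)),('scene',(205,290,140,245))):
    c=look(n); m=hsvm(c['image'])
    for k in m:
        for a,u,v in cent(m[k],c,box): print(n,k,a,u,v,np.round(ray(c,u,v,.167 if k=='black' else .113),4))
    u0,u1,v0,v1=box
    cv2.imwrite(f'pics/{n}1.png',cv2.resize(c['image'][v0:v1,u0:u1,::-1],None,fx=6,fy=6,interpolation=cv2.INTER_CUBIC)[:600])
E
```

```text
top yellow 17 233.6 193.1 [0.5259 0.0506 0.113 ]
top red 19 242.2 166.9 [0.5985 0.0265 0.113 ]
top blue 16 260.2 201.6 [ 0.5016 -0.0221  0.113 ]
top green 14 268.6 175.2 [ 0.5743 -0.0461  0.113 ]
top black 22 251.9 156.3 [ 0.6162 -0.0017  0.167 ]
top black 21 261.4 147.4 [ 0.6397 -0.027   0.167 ]
top black 18 284.3 191.4 [ 0.5222 -0.085   0.167 ]
top black 18 239.8 214.5 [0.4635 0.031  0.167 ]
top black 18 216.9 170.1 [0.5807 0.0904 0.167 ]
scene yellow 40 239.3 199.8 [0.523  0.0548 0.113 ]
scene red 46 225.9 184.3 [0.5962 0.0304 0.113 ]
scene blue 33 267.7 192.0 [ 0.4983 -0.0172  0.113 ]
scene black 26 211.4 176.9 [0.5799 0.0893 0.167 ]
scene black 22 264.2 186.0 [0.465  0.0313 0.167 ]
scene black 20 230.2 188.8 [0.5112 0.0935 0.167 ]
scene black 14 279.9 159.1 [ 0.5231 -0.0867  0.167 ]
scene black 11 229.6 150.6 [ 0.6444 -0.0291  0.167 ]
```

View pics/top1.png

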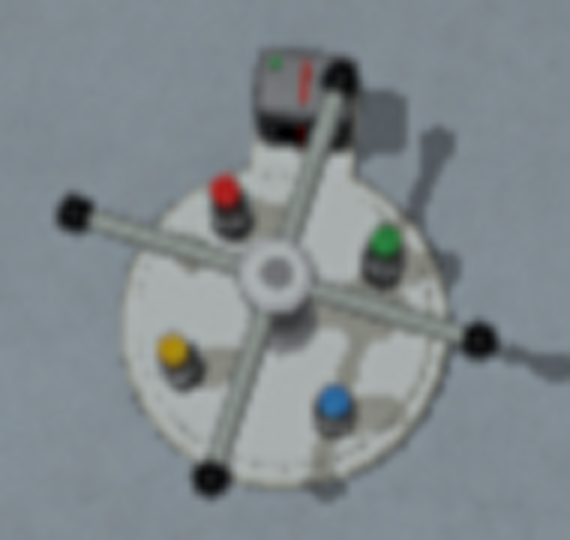

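View pics/scene1.png

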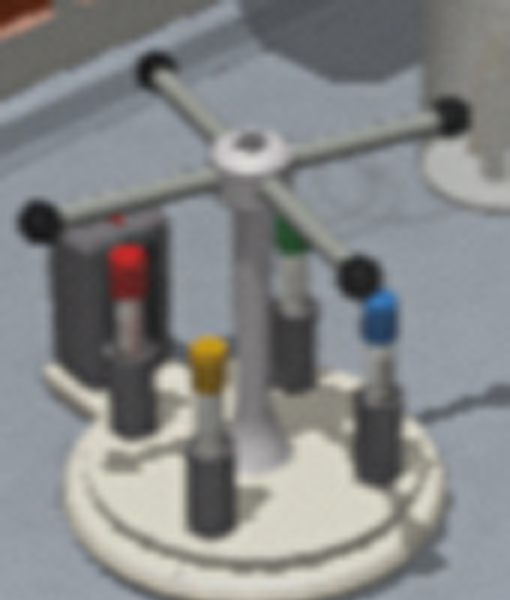

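The first crop shows the red line on the reader at about crop (306,83). The yellow cap is at about 117° about the axis and the window at about -7°, so the carousel has to turn about -124° (clockwise). I'll start the approach while staying high.

>>> {"api": "arm_command", "payload": {"deltas": [[[0.74,0.92,0],0,1],[[0.74,0.92,0],0,1],[[0.74,0.92,0],0,1],[[0.74,0.92,0],0,1],[[0.74,0.92,0],0,1],[[0.74,0.92,0],0,1],[[0.74,0.92,0],0,1],[[0.74,0.92,0],0,1]], "force": 10}}

```text
clock: 1.2
eef_pos: [0.286, -0.4249, 0.4047]
orientation: [[0.22, -0.976, -0.0], [-0.976, -0.22, 0.0], [-0.0, -0.0, -1.0]]
wrist_force: [0.1, 0.1, -1.0]
gripper_width: 0.0098
```

```bash
python3 - <<'E'
from m import *
s=r.sense(); print(s['clock'],s['qpos'],s['eef_pos'],s['gripper_width'])
A=np.array([.552,.002])
c=look('top'); im=c['image'].astype(int)
R=(im[...,0]>im[...,1]+50)&(im[...,0]>im[...,2]+50)
for a,u,v in cent(R,c,(244,266,140,163)): 
    p=ray(c,u,v,.096)[:2]; print('line',a,u,v,p,np.degrees(np.arctan2(*(p-A)[::-1])))
c=look('scene'); im=c['image'].astype(int)
R=(im[...,0]>im[...,1]+40)&(im[...,0]>im[...,2]+40)
for a,u,v in cent(R,c,(205,240,165,195)): 
    p=ray(c,u,v,.096)[:2]; print('line',a,u,v,p,np.degrees(np.arctan2(*(p-A)[::-1])))
E
```

```text
1.2 [ 57.42835486  31.130362   -10.23207872 108.99772304   8.11523422
  40.56417057 -34.83298714] [ 0.28603548 -0.42488926  0.40469276] 0.009776481229869348
line 7 255.3 148.3 [ 0.65447657 -0.01010371] -6.736112164670192
line 50 225.7 184.6 [0.61567467 0.01373456] 10.441837765332465
```

>>> {"api": "arm_command", "payload": {"deltas": [[[0.73,0.93,0],1,1],[[0.73,0.93,0],1,1],[[0.73,0.93,0],1,1],[[0.73,0.93,0],1,1],[[0.73,0.93,0],1,1],[[0.73,0.93,0],1,1],[[0.73,0.93,0],1,1],[[0.73,0.93,0],1,1]]}}

```text
clock: 2.3
eef_pos: [0.4317, -0.2403, 0.4047]
orientation: [[0.796, -0.605, -0.0], [-0.605, -0.796, -0.001], [0.0, 0.001, -1.0]]
wrist_force: [0.2, 0.8, 0.1]
gripper_width: 0.0
```

>>> {"api": "arm_command", "payload": {"deltas": [[[0.73,0.93,0],1,1],[[0.73,0.93,0],1,1],[[0.73,0.93,0],1,1],[[0.73,0.93,0],1,1],[[0.73,0.93,0],1,1],[[0.73,0.93,0],1,1],[[0.73,0.93,0],1,1],[[0.73,0.93,0],1,1]]}}

```text
clock: 3.3
eef_pos: [0.5782, -0.0546, 0.4045]
orientation: [[0.999, 0.048, -0.0], [0.048, -0.999, -0.001], [-0.0, 0.001, -1.0]]
wrist_force: [-0.4, 0.1, -0.6]
gripper_width: 0.0003
```

>>> {"api": "arm_command", "payload": {"deltas": [[[0,0,0],1,1],[[0,0,0],1,1],[[0,0,0],1,1],[[0,0,0],1,1],[[0,0,0],1,1],[[0,0,0],1,1],[[0,0,0],1,1],[[0,0,0],1,1]]}}

```text
clock: 4.3
eef_pos: [0.5777, -0.0554, 0.4044]
orientation: [[0.734, 0.679, -0.0], [0.679, -0.734, -0.001], [-0.001, 0.0, -1.0]]
wrist_force: [0.5, 0.5, 0.1]
gripper_width: 0.0003
```

>>> {"api": "arm_command", "payload": {"deltas": [[[0,0,0],1,1],[[0,0,0],1,1],[[0,0,0],1,1],[[0,0,0],1,1],[[0,0,0],1,1],[[0,0,0],1,1],[[0,0,0],1,1],[[0,0,0],1,1]]}}

```text
clock: 5.3
eef_pos: [0.5777, -0.0555, 0.4043]
orientation: [[0.126, 0.992, -0.001], [0.992, -0.126, -0.001], [-0.001, -0.0, -1.0]]
wrist_force: [-0.8, 0.2, -0.8]
gripper_width: 0.0005
```

```bash
python3 - <<'E'
from m import *
s=r.sense(); print(s['clock'],np.round(s['qpos'],1),s['eef_pos'],s['orientation'][:,0],s['gripper_width'],s['wrist_force'])
c=look('scene'); cv2.imwrite('pics/s2.png',cv2.resize(c['image'][60:260,150:350,::-1],None,fx=3,fy=3))
E
```

```text
5.3 [ 29.4  43.9 -52.2  96.5  39.4  59.8  46.7] [ 0.57767915 -0.05548692  0.40427029] [ 0.12632112  0.99198883 -0.00106999] 0.0004943710219550427 [-0.77917695  0.21329668 -0.84989625]
```

View pics/s2.png

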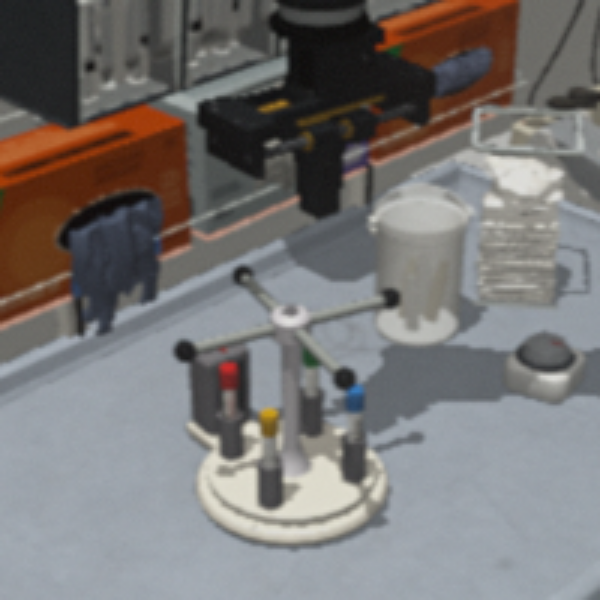

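The gripper is closed and hovering over the gap between the spokes, with nothing below it. I'll descend, watching the force.

>>> {"api": "arm_command", "payload": {"deltas": [[[0,0,-0.46],0,1],[[0,0,-0.46],0,1],[[0,0,-0.46],0,1],[[0,0,-0.46],0,1],[[0,0,-0.46],0,1],[[0,0,-0.46],0,1],[[0,0,-0.46],0,1],[[0,0,-0.46],0,1]]}}

```text
clock: 6.35
eef_pos: [0.5775, -0.0537, 0.312]
orientation: [[0.127, 0.992, 0.0], [0.992, -0.127, 0.0], [0.0, 0.0, -1.0]]
wrist_force: [0.4, 0.5, 0.2]
gripper_width: 0.0003
```

```bash
cat > arc.py <<'E'
# table of finger arc about axis: angle, xy, step in units
import numpy as np,sys
A=np.array([.552,.002]); p=np.array([float(sys.argv[1]),float(sys.argv[2])]); end,rad,n=map(float,sys.argv[3:6])
d=p-A; a0=np.degrees(np.arctan2(d[1],d[0]))%360; r0=np.hypot(*d); n=int(n)
for i in range(1,n+1):
    t=np.radians(a0+(end-a0)*i/n); rr=r0+(rad-r0)*min(1,i/8); q=A+rr*np.array([np.cos(t),np.sin(t)])
    print(i,round(np.degrees(t)),np.round((q-p)/.025,2)); p=q
E
python3 - <<'E'
from m import *
s=r.sense(); print(s['clock'],s['eef_pos'],s['orientation'][:,0],s['wrist_force'])
c=look('scene'); cv2.imwrite('pics/s3.png',cv2.resize(c['image'][100:250,175:325,::-1],None,fx=4,fy=4))
E
python3 arc.py .5777 -.0555 142 58 48
```

```text
6.35 [ 0.57753646 -0.05369858  0.3119804 ] [1.26937547e-01 9.91910708e-01 8.39093449e-05] [0.37490998 0.47852928 0.20848464]
1 291 [ 103.28 -270.65]
2 288 [  73.05 -281.25]
3 285 [  42.01 -289.32]
4 281 [  10.35 -294.8 ]
5 278 [ -21.75 -297.65]
6 275 [ -54.07 -297.85]
7 272 [ -86.44 -295.38]
8 269 [-118.65 -290.24]
9 266 [-128.12    6.38]
10 262 [-127.57   13.45]
11 259 [-126.63   20.48]
12 256 [-125.31   27.44]
13 253 [-123.6    34.33]
14 250 [-121.51   41.11]
15 247 [-119.05   47.76]
16 243 [-116.23   54.27]
17 240 [-113.06   60.61]
18 237 [-109.53   66.77]
19 234 [-105.67   72.72]
20 231 [-101.49   78.45]
21 228 [-97.    83.94]
22 224 [-92.22  89.17]
23 221 [-87.15  94.13]
24 218 [-81.81  98.8 ]
25 215 [-76.22 103.17]
26 212 [-70.41 107.23]
27 209 [-64.37 110.96]
28 205 [-58.14 114.34]
29 202 [-51.73 117.38]
30 199 [-45.16 120.06]
31 196 [-38.46 122.38]
32 193 [-31.64 124.31]
33 190 [-24.72 125.87]
34 186 [-17.72 127.05]
35 183 [-10.67 127.83]
36 180 [ -3.59 128.23]
37 177 [  3.5  128.23]
38 174 [ 10.58 127.84]
39 171 [ 17.63 127.06]
40 167 [ 24.63 125.89]
41 164 [ 31.55 124.34]
42 161 [ 38.37 122.4 ]
43 158 [ 45.08 120.1 ]
44 155 [ 51.65 117.42]
45 152 [ 58.06 114.39]
46 148 [ 64.29 111.  ]
47 145 [ 70.33 107.28]
48 142 [ 76.15 103.23]
```

View pics/s3.png

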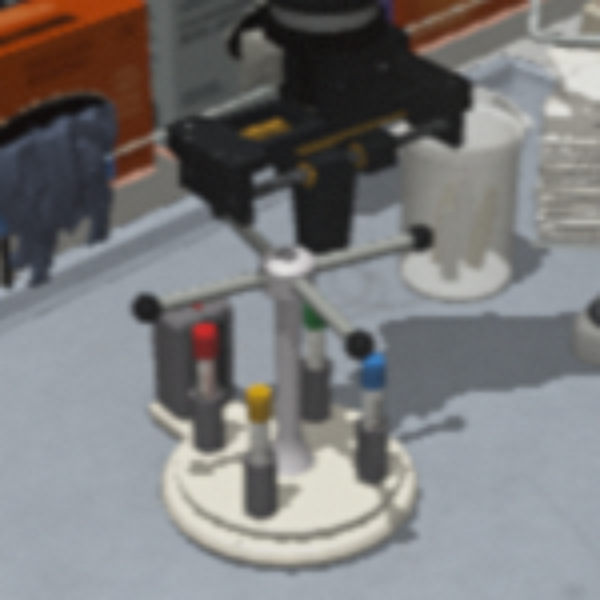

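The finger is down between the spokes and clear of the caps. Approach and first contact come next (my table's radius was in mm, so its steps are ×1000).

>>> {"api": "arm_command", "payload": {"deltas": [[[-0.13,-0.03,0],0,1],[[-0.13,-0.02,0],0,1],[[-0.13,-0.02,0],0,1],[[-0.13,-0.01,0],0,1],[[-0.13,-0.01,0],0,1],[[-0.13,0,0],0,1],[[-0.13,0,0],0,1],[[-0.13,0,0],0,1]]}}

```text
clock: 7.4
eef_pos: [0.552, -0.0558, 0.313]
orientation: [[0.127, 0.992, 0.002], [0.992, -0.127, 0.001], [0.001, 0.002, -1.0]]
wrist_force: [3.2, -0.0, -0.8]
gripper_width: 0.0009
```

>>> {"api": "arm_command", "payload": {"deltas": [[[-0.128,0.006,0],-0.6,1],[[-0.128,0.013,0],-0.6,1],[[-0.127,0.02,0],-0.6,1],[[-0.125,0.027,0],-0.6,1],[[-0.124,0.034,0],-0.6,1],[[-0.122,0.041,0],-0.6,1],[[-0.119,0.048,0],-0.6,1],[[-0.116,0.054,0],-0.6,1]]}}

```text
clock: 8.4
eef_pos: [0.5276, -0.0499, 0.3131]
orientation: [[0.521, 0.853, 0.003], [0.853, -0.521, 0.001], [0.002, 0.002, -1.0]]
wrist_force: [3.1, -1.1, -1.3]
gripper_width: 0.0007
```

```bash
cat > st.py <<'E'
from m import *
A=np.array([.552,.002]); s=r.sense(); d=s['eef_pos'][:2]-A
an=lambda d:round(np.degrees(np.arctan2(d[1],d[0])),1)
print(s['clock'],s['eef_pos'],'ang',an(d),'r',np.hypot(*d),'head',an(s['orientation'][:,0]),s['wrist_force'],np.round(s['qpos'],0))
for n,b in(('top',(205,300,135,225)),('scene',(205,290,140,245))):
    c=look(n); m=hsvm(c['image'])
    for k in('yellow','red','blue','green'):
        for a,u,v in cent(m[k],c,b): p=ray(c,u,v,.113)[:2]; print(n,k,a,p.round(4),an(p-A))
E
python3 st.py
```

```text
8.4 [ 0.52761846 -0.04989173  0.31309596] ang -115.2 r 0.05733420547411347 head 58.6 [ 3.05684876 -1.13445278 -1.34943005] [ 24.  45. -41. 110.  44.  41.  16.]
top yellow 18 [0.5506 0.0563] 91.5
top blue 17 [0.4955 0.002 ] 180.0
scene yellow 51 [0.5488 0.0618] 93.1
scene yellow 33 [ 0.6791 -0.2163] -59.8
scene red 40 [0.6017 0.0071] 5.9
scene blue 40 [0.4919 0.0091] 173.3
scene green 21 [ 0.5464 -0.0476] -96.4
```

The push is working: yellow has moved from about 117° to 92° with about 3 N. I'll continue along the arc.

>>> {"api": "arm_command", "payload": {"deltas": [[[-0.113,0.061,0],-0.64,1],[[-0.11,0.067,0],-0.64,1],[[-0.106,0.073,0],-0.64,1],[[-0.101,0.078,0],-0.64,1],[[-0.097,0.084,0],-0.64,1],[[-0.092,0.089,0],-0.64,1],[[-0.087,0.094,0],-0.64,1],[[-0.082,0.099,0],-0.64,1]]}}

```text
clock: 9.5
eef_pos: [0.5077, -0.0341, 0.313]
orientation: [[0.838, 0.545, 0.002], [0.545, -0.838, -0.0], [0.001, 0.001, -1.0]]
wrist_force: [1.6, -1.2, 0.9]
gripper_width: 0.0006
```

>>> {"api": "arm_command", "payload": {"deltas": [[[-0.076,0.103,0],-0.64,1],[[-0.07,0.107,0],-0.64,1],[[-0.064,0.111,0],-0.64,1],[[-0.058,0.114,0],-0.64,1],[[-0.052,0.117,0],-0.64,1],[[-0.045,0.12,0],-0.64,1],[[-0.038,0.122,0],-0.64,1],[[-0.032,0.124,0],-0.64,1]]}}

```text
clock: 10.5
eef_pos: [0.4965, -0.0115, 0.3129]
orientation: [[0.992, 0.129, 0.0], [0.129, -0.992, -0.001], [0.0, 0.001, -1.0]]
wrist_force: [0.4, -1.9, 0.8]
gripper_width: 0.0005
```

```bash
python3 st.py
```

```text
10.5 [ 0.49648168 -0.01154287  0.31287044] ang -166.3 r 0.05714624561671079 head 7.4 [ 0.40142979 -1.87510767  0.81363784] [ 12.  40. -25. 116.  33.  31. -30.]
scene yellow 52 [0.5893 0.0411] 46.4
scene yellow 13 [ 0.6703 -0.1601] -53.9
scene blue 29 [0.5137 0.048 ] 129.8
```

>>> {"api": "arm_command", "payload": {"deltas": [[[-0.025,0.126,0],-0.64,1],[[-0.018,0.127,0],-0.64,1],[[-0.011,0.128,0],-0.64,1],[[-0.004,0.128,0],-0.64,1],[[0.004,0.128,0],-0.64,1],[[0.011,0.128,0],-0.64,1],[[0.018,0.127,0],-0.64,1],[[0.025,0.126,0],-0.64,1]]}}

```text
clock: 11.6
eef_pos: [0.4958, 0.0139, 0.3127]
orientation: [[0.95, -0.311, -0.001], [-0.311, -0.95, -0.001], [-0.001, 0.002, -1.0]]
wrist_force: [-0.4, -2.4, 1.3]
gripper_width: 0.0007
```

>>> {"api": "arm_command", "payload": {"deltas": [[[0.032,0.124,0],-0.64,1],[[0.038,0.122,0],-0.64,1],[[0.045,0.12,0],-0.64,1],[[0,0,0],0,1],[[0,0,0],0,1],[[0,0,0],0,1],[[0,0,0],0,1],[[0,0,0],0,1]]}}

```text
clock: 12.6
eef_pos: [0.4989, 0.0237, 0.3127]
orientation: [[0.886, -0.465, -0.001], [-0.465, -0.886, -0.0], [-0.0, 0.0, -1.0]]
wrist_force: [-1.0, -1.5, 0.9]
gripper_width: 0.0003
```

```bash
python3 st.py; python3 - <<'E'
from m import *
for n,b in(('top',(205,300,135,225)),('scene',(205,290,140,245))):
    c=look(n);m=hsvm(c['image'])
    for a,u,v in cent(m['black'],c,b): print(n,a,u,v,ray(c,u,v,.167).round(4))
c=look('scene'); cv2.imwrite('pics/s4.png',cv2.resize(c['image'][100:250,175:325,::-1],None,fx=4,fy=4,interpolation=cv2.INTER_CUBIC))
E
```

```text
12.6 [0.498875   0.02371385 0.31265336] ang 157.8 r 0.057391264328458716 head -27.7 [-0.99245224 -1.48247803  0.8746185 ] [  1.  39. -15. 116.  21.  27. -57.]
top red 20 [ 0.5553 -0.0522] -86.5
scene yellow 44 [0.6003 0.0132] 13.1
scene yellow 7 [ 0.6679 -0.1067] -43.2
scene yellow 6 [ 0.626  -0.0845] -49.5
scene blue 40 [0.5411 0.0614] 100.4
scene green 7 [ 0.4997 -0.0053] -172.1
top 499 257.6 199.1 [ 0.5029 -0.0154  0.167 ]
top 21 259.0 157.0 [ 0.614  -0.0204  0.167 ]
top 20 251.7 156.4 [ 0.6159 -0.0012  0.167 ]
top 19 266.1 176.2 [ 0.5628 -0.0383  0.167 ]
top 15 272.6 153.4 [ 0.6231 -0.0562  0.167 ]
top 14 223.4 158.8 [0.6106 0.0733 0.167 ]
scene 701 254.3 150.1 [ 0.6014 -0.0756  0.167 ]
scene 540 265.3 175.3 [ 0.4955 -0.0046  0.167 ]
scene 40 224.2 189.9 [0.5175 0.1061 0.167 ]
scene 21 208.2 169.6 [0.6107 0.0725 0.167 ]
```

View pics/s4.png

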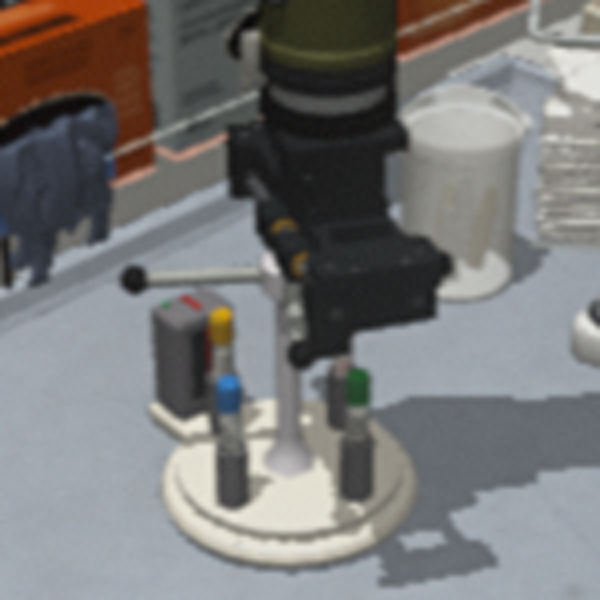

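Yellow now stands at about +5.7°, between the spoke balls at 50.6° and -39.3°, in front of the reader's left half. It needs about 12.4° more.

>>> {"api": "arm_command", "payload": {"deltas": [[[0.052,0.117,0],-0.64,1],[[0.058,0.114,0],-0.64,1],[[0.064,0.111,0],-0.64,1],[[0.07,0.107,0],-0.64,1],[[0,0,0],0,1],[[0,0,0],0,1],[[0,0,0],0,1],[[0,0,0],0,1]]}}

```text
clock: 13.85
eef_pos: [0.5052, 0.0352, 0.3128]
orientation: [[0.761, -0.649, 0.0], [-0.649, -0.761, 0.0], [-0.0, -0.001, -1.0]]
wrist_force: [-0.9, -0.1, -0.1]
gripper_width: 0.0002
```

```bash
python3 st.py; python3 - <<'E'
from m import *
A=np.array([.552,.002])
for n,b in(('top',(205,300,135,225)),('scene',(205,290,140,245))):
    c=look(n);m=hsvm(c['image'])
    for a,u,v in cent(m['black'],c,b):
        p=ray(c,u,v,.167)[:2]; d=p-A
        if abs(np.hypot(*d)-.092)<.008: print(n,a,u,v,p.round(4),np.degrees(np.arctan2(d[1],d[0])))
E
```

```text
13.85 [0.50523756 0.03524401 0.31277946] ang 144.6 r 0.05737499176866377 head -40.5 [-0.91200583 -0.11043923 -0.12230187] [ -2.  39. -12. 115.  16.  27. -66.]
top red 17 [ 0.5426 -0.0509] -100.1
scene yellow 45 [0.6    0.0014] -0.7
scene red 6 [ 0.5282 -0.0357] -122.3
scene blue 46 [0.5553 0.0609] 86.8
scene green 8 [0.4987 0.0079] 173.7
top 17 229.0 153.5 [0.6245 0.0585] 37.910191388987876
top 15 278.6 159.4 [ 0.6069 -0.0717] -53.31282373761102
scene 23 229.1 185.6 [0.5228 0.0861] 109.12850485122132
scene 19 284.6 170.1 [ 0.4792 -0.0546] -142.1545845477564
scene 19 208.6 165.1 [0.6263 0.0576] 36.798893942006025
```

Yellow is at about -7.7° against a target of about -6.7°, which is good. I'll back the finger off the spoke, lift it and withdraw.

>>> {"api": "arm_command", "payload": {"deltas": [[[-0.07,-0.1,0],0,1],[[-0.1,-0.15,0],0,1],[[-0.1,-0.15,0],0,1],[[-0.1,-0.15,0],0,1],[[0,0,0.2],0,1],[[0,0,0.4],0,1],[[0,0,0.8],0,1],[[0,0,1],0,1]]}}

```text
clock: 15.05
eef_pos: [0.4959, 0.0215, 0.3738]
orientation: [[0.761, -0.649, -0.0], [-0.649, -0.761, 0.0], [-0.0, -0.0, -1.0]]
wrist_force: [-0.3, -0.7, -0.2]
gripper_width: 0.0007
```

>>> {"api": "arm_command", "payload": {"deltas": [[[0,0,1],0,1],[[-0.3,-1,0.5],0,1],[[-0.3,-1,0],0,1],[[-0.3,-1,0],0,1],[[-0.3,-1,0],0,1],[[-0.3,-1,0],0,1],[[-0.3,-1,0],0,1],[[-0.3,-1,0],0,1]]}}

```text
clock: 16.05
eef_pos: [0.4433, -0.1543, 0.411]
orientation: [[0.761, -0.649, 0.001], [-0.649, -0.761, -0.0], [0.001, -0.001, -1.0]]
wrist_force: [-0.3, 0.3, -0.1]
gripper_width: 0.0001
```

>>> {"api": "arm_command", "payload": {"deltas": [[[-0.3,-1,0],0,1],[[-0.3,-1,0],0,1],[[-0.3,-1,0],0,1],[[-0.3,-1,0],0,1],[[-0.3,-1,0],0,1],[[0,0,0],0,1],[[0,0,0],0,1],[[0,0,0],0,1]]}}

```text
clock: 17.05
eef_pos: [0.4065, -0.2775, 0.4105]
orientation: [[0.762, -0.648, 0.001], [-0.648, -0.762, 0.0], [0.0, -0.001, -1.0]]
wrist_force: [0.4, -0.3, -0.7]
gripper_width: 0.0004
```

```bash
python3 st.py; python3 - <<'E'
from m import *
A=np.array([.552,.002])
c=look('top');m=hsvm(c['image'])
for a,u,v in cent(m['black'],c,(205,300,135,225)):
        p=ray(c,u,v,.167)[:2]; d=p-A
        if abs(np.hypot(*d)-.092)<.008: print(a,u,v,p.round(4),np.degrees(np.arctan2(d[1],d[0])))
cv2.imwrite('pics/t5.png',cv2.resize(c['image'][135:225,205:300,::-1],None,fx=6,fy=6,interpolation=cv2.INTER_CUBIC))
c=look('scene');cv2.imwrite('pics/s5.png',cv2.resize(c['image'][150:250,190:290,::-1],None,fx=6,fy=6,interpolation=cv2.INTER_CUBIC))
E
```

```text
17.05 [ 0.40648227 -0.27750992  0.4104927 ] ang -117.5 r 0.3151209336729615 head -40.4 [ 0.41083239 -0.32828419 -0.68311652] [ 41.  30. -18. 112.  14.  41. -26.]
top yellow 19 [ 0.6037 -0.0051] -7.8
top red 21 [ 0.5426 -0.052 ] -99.9
top blue 17 [0.557  0.0565] 84.8
top green 14 [0.4962 0.0099] 171.9
scene yellow 41 [0.6003 0.0011] -1.1
scene red 33 [ 0.5391 -0.0461] -105.0
scene blue 41 [0.5558 0.0601] 86.3
scene green 11 [0.499  0.0076] 174.0
17 222.4 202.3 [0.4957 0.0761] 127.25635636259592
16 278.4 159.4 [ 0.6069 -0.0711] -53.11309764149024
16 272.4 208.6 [ 0.4778 -0.0534] -143.2458182492594
16 229.1 153.3 [0.6251 0.0582] 37.57669296179389
```

View pics/t5.png

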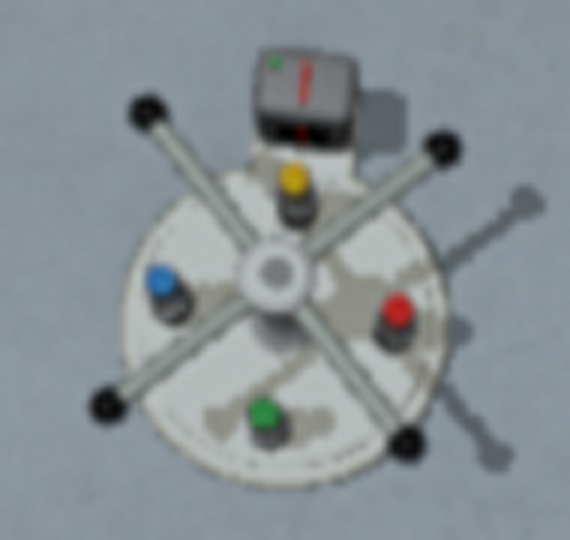

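View pics/s5.png

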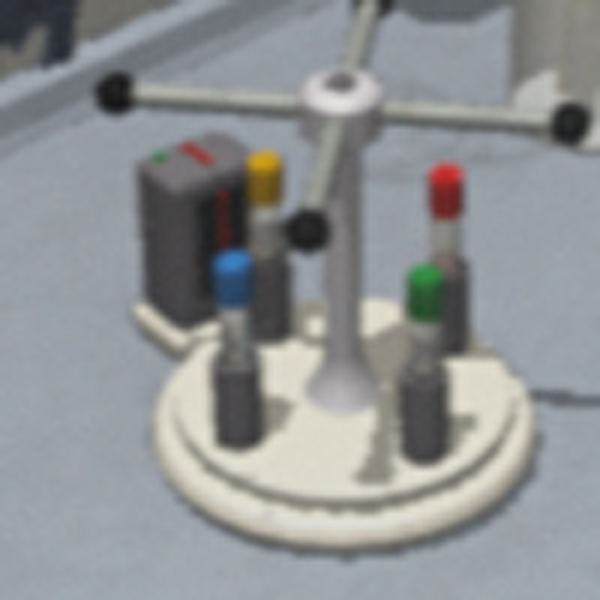

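```bash
python3 -c "
from cell import r
r.sign_off()"
```

```text
the job is handed in; nothing more can be done
```

I turned the carousel about 124° clockwise and handed the job in at about 17 s of the 64 s allowed. I pushed one upper spoke with the closed fingertips, then backed off, lifted clear and withdrew to the side.

- **Push force:** The wrist read about 3 N or less, checked at the end of each move rather than continuously.
- **Tube position:** With the arm withdrawn, the four spoke balls in the top view put the yellow tube at about -7.9° around the axis. The yellow cap alone gives -7.8°. The window direction, from the red line on the reader, is about -6.7°. That leaves roughly 1° of error, or 1–2 mm at the tube against the 8 mm allowed.
- **Disagreement:** The scene camera puts the yellow cap at -1.1°, about 7° off the top view. It had read a few degrees high against the spoke balls before. I put this down to calibration and the assumed cap height, and trusted the spoke balls.
- **Tubes:** In the last pictures all four stand upright and seated in their cups.
- **Surroundings:** The fingers touch nothing. I kept the gripper well above the bystanders, but took no final measurement of where they stand.

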